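# Hold the sprung mould rest open at its index

### The job

The wooden press bar has been left standing in the runway of the sprung mould rest: lift it out and set it down gently, flat on its base, in the clear part of the white tool tray. Then grip the bow handle of the rest's telescoping rod and draw the jaw out against its spring until its pointer stands level with the index on the scale, and hold it there so that the mould can be laid in. Finish while still holding it, and leave the other things on the bench where they are.

Things in the scene. Friction and masses are not known exactly. Their poses are not given: they have to be found in the camera images.
- rest: the mould rest, fixed: grey base board 500 x 250 x 15 mm, two wooden bearers and between them a square steel tube whose sprung inner rod carries a jaw plate (150 mm wide, top 85 mm above the table) and a bow handle. Origin: on the table under the board's centre and the tube's mouth; x points along the rod away from the handle (the rod is drawn out along -x), z up. The runway in front is bare board
- rod: the telescoping rod with its bow handle on the jaw's front: a level crossbar with a black round sleeve 18 mm thick, 80 mm long along y, between two steel side arms 104 mm apart that run back to the jaw. Origin at the crossbar's centre, 53 mm above the table; axes as the rest's. It can be straddled from above: free behind the sleeve 62 mm to the jaw's boss, 29 mm below it to the board
- draw (a joint): how far the telescoping rod has been drawn out of its tube, m: 0 = home (where it starts), end stop at 0.115. The inner spring always pulls it home: about 4 N at home, rising 0.8 N per cm (about 10 N at 75 mm), plus about 1 N friction; let go, it goes home
- pointer_tip (a point): tip of the small steel pointer that sticks out sideways (to the rest's -y) from the end of the jaw, 31 mm above the table; it moves with the rod along the rest's x
- index_tip (a point): tip of the index, a small dark clamp block with a brass thumbscrew locked on the aluminium scale strip at the -y edge of the base board; it stands 62 to 95 mm in front of the pointer's home, and the pointer is level with it when both have the same x in the rest's frame. It is locked and cannot be pushed along
- bar_grip (a point): the press bar, a wooden block 46 (x) x 130 (y) x 20 (z) mm with an upright rail grip 22 mm thick (x), 100 mm long (y) on its top, 55 mm high in all, about 0.28 kg; this point is in the middle of the rail grip, 38 mm above the bar's underside. It stands on the runway in front of the handle, its rail grip more or less across the runway
- tray_in (a point): the white tool tray, fixed: 300 (x) x 230 (y) x 45 mm high, walls 5 mm; this point is the centre of its inner floor, 5 mm above the table. It stands left or right of the rest. A brush lies across its far end, on the floor beyond 75 mm along the tray's +x; the rest of the floor is clear
- brush: brush 170 mm long lying in the far end of the tool tray, to be left there
- jar: jar 60 mm across, 75 mm high, on a pile of boards 36 mm high (300 x 220 mm) on the other side from the tray; origin under its centre. To be left, as are: a bowl 35 mm high 0.3 m straight ahead of the robot; the mould and a green frame, under 25 mm high, lying beyond tray and boards; a bottle 170 mm high (left) and a jug 120 mm high (right), both over 0.57 m from the middle line
Things that resemble listed ones, but are neither listed nor needed, are in the scene too. Leave any blue or purple look-alike of the part that bears bar_grip alone.

How it is judged (in metres and radians):
On the way:
1. the press bar stands flat in the tool tray, let go and at rest, with the rod still home (x of bar_grip in the frame of tray_in between -0.125 and 0.125 m and y of bar_grip in the frame of tray_in between -0.09 and 0.09 m and z of bar_grip in the frame of tray_in below 0.045 m and angle between bar_grip's own z axis and vertical below 0.12 rad and contact force between the fingers and bar below 0.1 N and distance of bar_grip from where it was at the start of the episode above 0.1 m and value of joint draw below 0.015 m and linear speed of bar below 0.03 m/s), for 0.2 s.
At the end, for the whole second after the job is handed in: The rod is held out by the fingers on its bow handle (at least 4 N on it), still, with the pointer within 6 mm of level with the index along the rod, through the last second; the press bar stands flat (within 7 degrees) on the floor of the tool tray (x of pointer_tip in the frame of index_tip between -0.006 and 0.006 m and velocity of joint draw between -0.01 and 0.01 m/s and contact force between the fingers and rod above 4 N and x of bar_grip in the frame of tray_in between -0.125 and 0.125 m and y of bar_grip in the frame of tray_in between -0.09 and 0.09 m and z of bar_grip in the frame of tray_in below 0.045 m and angle between bar_grip's own z axis and vertical below 0.12 rad); the arm keeps its last pose, push and grip.
It fails at once if the press bar is dropped or thrown (faster than 0.7 m/s out of the fingers) (linear speed of bar above 0.7 m/s and contact force between the fingers and bar below 0.05 N).
It fails at once if another thing on the bench is moved by more than 30 mm (distance of any of mould, deckle, brush, jar, dish, bottle, jug from where it was at the start of the episode above 0.03 m).
It also fails if it takes over 54 s, if anything falls off the work surface, if the arm or the gripper's body presses on something with over 40 N, if the wrist force passes 120 N, or if a joint passes its speed limit or range.

### The arm

A 7-joint arm with a two-finger parallel gripper is mounted at the origin on the work surface. World frame = base frame: x ahead of the robot, y to its left, z up, the work surface at z = 0. Lengths are in m, angles in degrees, forces in N, time in s.
With the tool pointing down it reaches from about 0.425 to 0.875 m from the base axis. Payload 4.7 kg.
Tool frame: the origin (TCP) lies at the centre of the arm's flange, where the gripper is bolted on; the fingertips stand 182 mm ahead of it and the grasp point (between the pads) lies 164 mm ahead of it; z points along the fingers, x is the direction in which the jaws open and shut, and the axes are right-handed (so a half turn about z gives the same grasp; the last joint's range is limited). The gripper opens to 87 mm and grips with 3 to 60 N. Pads are 19 mm wide; open, the fingers measure 117 mm over their backs; the gripper's body (75 mm by 190 mm) begins 51 mm behind the grasp point.
Start: joints at [-67.26, 18.392, -4.016, 83.108, 1.295, 78.541, -3.26], TCP at [0.243, 0.603, 0.405] pointing down, gripper open.
Joint ranges: [-163.93, 163.93], [-17.29, 119.83], [-79.2, 71.16], [3.27, 140.29], [-89.18, 269.18], [5.43, 117.66], [-154.24, 154.24]. Speed limits (degrees/s): [147.25, 147.25, 180, 180, 180, 180, 180].

### API

Orientations are given as [roll, pitch, yaw] about the fixed x, y, z axes, in that order (R = Rz(yaw) Ry(pitch) Rx(roll)).
In Python, from cell import env gives the robot as it stands. The module is installed in compiled form; this text tells all that it offers.
- The arm moves only by the tool carry_out, never from a script. Its argument "increments" is a list of rows, each a list of 5 numbers: the shift along the world's x, y, z in m, then the turn about the world's z in degrees, then the gripper's target within -1 to 1 (shut at 1, half-way at 0, fully open at -1). In form: [[dx, dy, dz, spin, jaw], ...]. A call has 1 to 20 rows; each row is the pose to reach, as a shift and turn from the pose commanded when the call began; what a row does not reach only later rows make up. A row lasts 1/10 s, in which the tool goes at most 50 mm and 8.59 degrees, less where a joint would pass 70% of its speed; a pose out of reach is approached as far as the arm can. A call with a gripper value outside its range is refused whole. The fingers move at their own pace and stop on an object; "grip_force" is the grip in N (left out, the last holds). Time passes only in rows, so rows that repeat a pose let the fingers close. It gives the time, the measured TCP pose, the force and the opening at its end, in the units of the state.
- env.get_obs(): the state, without advancing time (a new reading comes with each control period).
- env.read_camera(name): name is "scene" or "top" or "wrist"; returns (picture, depth): 400x640x3 uint8, red, green, blue; 400x640 float32, m along the optical axis (not along the pixel's ray), 0 where there is no reading.
- env.get_calibration(name): a dict with "K" (3x3 intrinsics, pixels), "k1" (the pictures are not rectified: a ray, as slopes to the right and down, at radius r is drawn at 1 + k1 r^2 times it, then the intrinsics apply), "camera_from_world" (4x4, takes a point from world to camera coordinates); the wrist camera has in their place "T_tool_cam" (4x4, takes a point from camera to tool coordinates, whose origin is the TCP and whose axes are the tool frame's). Camera axes: x right, y down, z forward; pixel columns grow to the right and rows downward; lengths in m; the calibration is good to about 2 mm. A picture is of the moment at which its call begins: read the wrist's pose just before it. get_calibration takes no time and is no camera call.
- env.sign_off(): hands the job in, once; it reports no verdict.
The state is a dict: "time_s": time; "qpos": joint angles; "joint_velocities": joint speeds; "effort": joint torques, N m; "tool_pos": TCP position; "tool_rot": TCP orientation; "force": force on the tool from outside, world axes, zero at the start; "wrist_torque": the same for the moment, N m; "grip_width": finger opening in m.
Only numpy, scipy, OpenCV 4.12 (cv2) and the standard library are available. Lean on these libraries where they do the work, as an engineer would, in place of code of your own. Each camera call takes 0.05 s, during which the arm holds its last target.

## Working session

There is one attempt and no reset: what is moved stays moved. The work goes in short steps, Python scripts to look and compute and a tool call to move; the robot and the scene stay as the last step left them, time stands still between calls to the robot, and variables do not carry over. Pictures are saved under pics/ and viewed, and the job is handed in when it is done.

Besides the shell and the picture viewer there is one more tool, called after "Emit:" as name([rows], argument=value, ...), one row to a line, values as JSON. carry_out: Moves the arm, as the interface text tells. Its arguments: {"type":"object","properties":{"increments":{"type":"array"},"grip_force":{"type":"number"}},"required":["increments"]}

```bash
mkdir -p pics
cat > h.py <<'E'
import numpy as np, cv2, pickle
from cell import env
def save(n):
    o=env.get_obs(); p,d=env.read_camera(n); c=env.get_calibration(n)
    pickle.dump((p,d,c,o),open(n+'.pkl','wb')); return p,d,c,o
def load(n): return pickle.load(open(n+'.pkl','rb'))
E
python3 - <<'E'
from h import *
for n in ("scene","top"):
    p,d,c,o=save(n); cv2.imwrite(f'pics/{n}0.png',p[:,:,::-1]); print(c)
print(o)
E
```

```text
{'K': array([[377.69260075,   0.        , 327.29957562],
       [  0.        , 377.69260075, 201.44866403],
       [  0.        ,   0.        ,   1.        ]]), 'k1': -0.049578159157327356, 'camera_from_world': array([[ 0.41202725,  0.91105026, -0.014865  , -0.21709718],
       [ 0.56860854, -0.2698355 , -0.77709275, -0.23016473],
       [-0.71198165,  0.31173102, -0.62921053,  1.30980186],
       [ 0.        ,  0.        ,  0.        ,  1.        ]])}
{'K': array([[493.43607187,   0.        , 312.01481503],
       [  0.        , 493.43607187, 207.13177686],
       [  0.        ,   0.        ,   1.        ]]), 'k1': -0.07247654111201704, 'camera_from_world': array([[ 9.05413671e-04, -9.99994153e-01, -3.29752917e-03,
         1.23469740e-02],
       [-9.82989573e-01, -2.84385867e-04, -1.83661149e-01,
         5.16642645e-01],
       [ 1.83659137e-01,  3.40772610e-03, -9.82984084e-01,
         1.53759147e+00],
       [ 0.00000000e+00,  0.00000000e+00,  0.00000000e+00,
         1.00000000e+00]])}
{'time_s': 0.05, 'qpos': array([-67.25817673,  18.43933167,  -4.01775516,  83.17121729,
         1.29658403,  78.54276816,  -3.25961512]), 'joint_velocities': array([-0.0276987 ,  0.00059276,  0.10408934, -0.04438328,  0.01527607,
       -0.13690009,  0.01882829]), 'effort': array([ 2.75086313e-04, -4.93001676e+01, -4.06251792e-01, -3.13710523e+01,
       -6.43003942e-02,  3.97233583e-02,  7.11028974e-05]), 'tool_pos': array([0.24274181, 0.60276409, 0.40369072]), 'tool_rot': array([1.79993475e+02, 1.07978119e-01, 6.80706498e+01]), 'force': array([ 0.66228273, -0.31770462, -0.03919441]), 'wrist_torque': array([-0.0339645 , -0.00067136, -0.01195127]), 'grip_width': 0.08692039012212543}
```

View pics/top0.png

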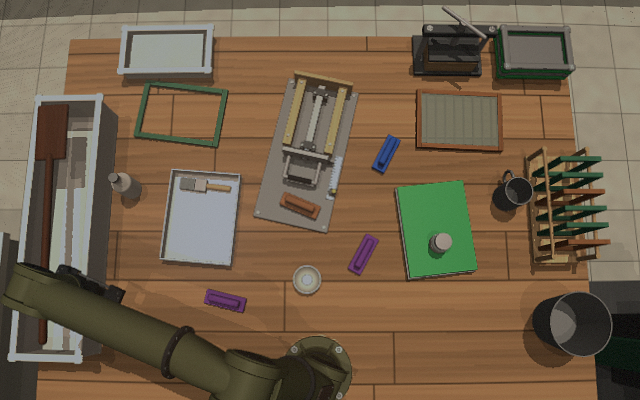

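View pics/scene0.png

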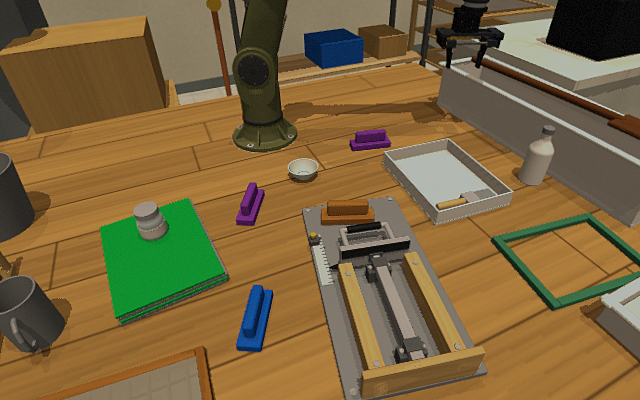

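The top view shows the press bar candidates: brown on the runway at (299,205), purple at (225,300) and (363,254), and blue at (386,154). Only the brown one stands in the runway and is wooden. The tray is at (201,218), and the rest runs from about (290,220) to (325,75).

```bash
cat >> h.py <<'E'
def cloud(n, pk=None):
    p,d,c,o=pk or load(n); K=c['K']
    v,u=np.mgrid[0:400,0:640].astype(float)
    pts=np.stack([u.ravel(),v.ravel()],1)[:,None,:]
    x=cv2.undistortPoints(pts,K,np.array([c['k1'],0,0,0,0.])).reshape(400,640,2)
    P=np.dstack([x[...,0]*d,x[...,1]*d,d])
    if 'camera_from_world' in c: T=np.linalg.inv(c['camera_from_world'])
    else:
        from scipy.spatial.transform import Rotation as R
        Tt=np.eye(4);Tt[:3,:3]=R.from_euler('xyz',o['tool_rot'],degrees=True).as_matrix();Tt[:3,3]=o['tool_pos'];T=Tt@c['T_tool_cam']
    W=P@T[:3,:3].T+T[:3,3]; W[d<=0]=np.nan
    return p,W
def proj(n,X):
    c=load(n)[2]; T=c['camera_from_world']; q=T[:3,:3]@np.array(X)+T[:3,3]; s=q[:2]/q[2]; s=s*(1+c['k1']*(s@s)); return c['K'][:2,:2]@s+c['K'][:2,2]
E
python3 - <<'E'
from h import *
p,W=cloud('top')
cr=p[60:240,150:370]; cv2.imwrite('pics/topc.png',cv2.resize(cr[:,110:,::-1],None,fx=3.3,fy=3.3,interpolation=cv2.INTER_CUBIC))
for n,(u,v) in dict(bar=(299,205),tray=(200,225),traytl=(170,171),traytr=(239,172),traybl=(163,262),traybr=(232,266),boardl=(256,213),boardr=(326,229),boardtr=(357,97),handle=(297,183),end1=(296,72),end2=(352,82)).items(): print(n,W[v,u].round(4))
# brown bar mask
hsv=cv2.cvtColor(p,cv2.COLOR_RGB2HSV)
print(hsv[205,299],hsv[203,295],hsv[170,299])
# rest frame direction: tube top
H=W[...,2]
for v in range(150,216,3): print(v,[int(round(H[v,u]*1000)) for u in range(270,332,4)])
E
```

```text
bar [0.5195 0.0539 0.0693]
tray [0.4645 0.3815 0.0063]
traytl [ 0.6504  0.4941 -0.0023]
traytr [0.6452 0.2583 0.0021]
traybl [0.3427 0.4999 0.0011]
traybr [ 0.3309  0.2728 -0.0004]
boardl [0.5035 0.1966 0.0129]
boardr [ 0.4496 -0.0327  0.0205]
boardtr [ 0.9064 -0.1412  0.0188]
handle [0.604  0.0626 0.0154]
end1 [0.9655 0.0661 0.0878]
end2 [ 0.9273 -0.1187  0.0932]
[ 12 133 111] [ 11 141 119] [ 18  37 123]Traceback (most recent call last):
  File "<stdin>", line 10, in <module>
ValueError: cannot convert float NaN to integer
```

View pics/topc.png

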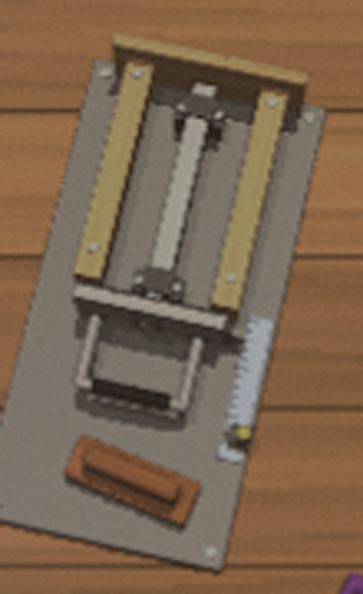

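```bash
cat >> h.py <<'E'
def ray(n,u,v,z,pk=None):
    c=(pk or load(n))[2]; T=np.linalg.inv(c['camera_from_world'])
    x=cv2.undistortPoints(np.array([[[float(u),float(v)]]]),c['K'],np.array([c['k1'],0,0,0,0.])).ravel()
    r=T[:3,:3]@np.array([x[0],x[1],1]); o=T[:3,3]; return o+r*(z-o[2])/r[2]
E
python3 - <<'E'
from h import *
p,W=cloud('top')
a=ray('top',326.7,233,.015);b=ray('top',358.8,94,.015);c=ray('top',254.5,216.5,.015)
print(a,b,c,np.linalg.norm(a-b),np.linalg.norm(a-c))
print('yaw',np.degrees(np.arctan2(*(b-a)[1::-1])),np.degrees(np.arctan2(-(c-a)[0],(c-a)[1])))
print('ctr',(b+c)/2)
for n in('top','scene'):
    p,W=cloud(n); hsv=cv2.cvtColor(p,cv2.COLOR_RGB2HSV)
    X=W; m=(abs(X[...,0]-.53)<.08)&(abs(X[...,1]-.05)<.1)&(X[...,2]>.0)&(hsv[...,1]>105)&(hsv[...,0]<16)
    for lo,hi in((.024,.047),(.058,.08)):
        k=m&(X[...,2]>lo)&(X[...,2]<hi); Q=X[k]; 
        if len(Q)>10:
            r=cv2.minAreaRect(Q[:,:2].astype(np.float32)*1000); print(n,lo,len(Q),Q.mean(0),r)
            dd=Q[:,:2]-Q[:,:2].mean(0); w,V=np.linalg.eigh(dd.T@dd); print(V[:,1],np.degrees(np.arctan2(-V[0,1],V[1,1])))
# tray wall tops
p,W=cloud('top'); k=(abs(W[...,0]-.5)<.25)&(abs(W[...,1]-.38)<.18)&(W[...,2]>.03)&(W[...,2]<.06); Q=W[k]
print(len(Q),cv2.minAreaRect(Q[:,:2].astype(np.float32)*1000))
E
```

```text
[ 0.43727509 -0.03502745  0.015     ] [ 0.91904875 -0.14794139  0.015     ] [0.4915213  0.20103914 0.015     ] 0.4948286694619853 0.2422190832246086
yaw -13.190412594159541 -12.941442942573008
ctr [0.70528502 0.02654888 0.015     ]
top 0.024 306 [0.52207841 0.0520831  0.03451247] ((526.3733520507812, 52.7730712890625), (128.5464324951172, 46.15292739868164), 66.54226684570312)
[0.38499075 0.92292043] -22.64316581268717
top 0.058 215 [0.52520218 0.0517198  0.06835252] ((525.8466796875, 51.779937744140625), (100.10212707519531, 23.441816329956055), 66.01386260986328)
[0.40059505 0.91625521] -23.615383195503586
scene 0.024 553 [0.53875444 0.04715531 0.03504028] ((529.0180053710938, 53.139442443847656), (129.16818237304688, 45.90473556518555), 66.88780975341797)
[0.41758632 0.90863726] -24.682294993534356
scene 0.058 303 [0.53262967 0.05186092 0.06698392] ((554.53466796875, 45.41987609863281), (108.54814910888672, 73.2490463256836), 62.65090560913086)
[0.43787212 0.89903726] -25.968192848228366
727 ((490.1180419921875, 375.3482971191406), (235.59190368652344, 299.0508117675781), 85.50349426269531)
```

Emit:
carry_out([
  [0.02,-0.035,0,-6,-0.2],
  [0.043,-0.082,0,-14,-0.2],
  [0.066,-0.129,0,-22,-0.2],
  [0.089,-0.176,0,-30,-0.2],
  [0.112,-0.223,0,-38,-0.2],
  [0.135,-0.27,0,-46,-0.2],
  [0.158,-0.317,0,-54,-0.2],
  [0.181,-0.364,0,-62,-0.2],
  [0.204,-0.41,0,-70,-0.2],
  [0.227,-0.455,0,-77,-0.2],
  [0.25,-0.495,0,-83,-0.2],
  [0.27,-0.53,0,-88,-0.2],
  [0.283,-0.551,0,-91.8,-0.2],
  [0.283,-0.551,0,-91.8,-0.2],
  [0.283,-0.551,0,-91.8,-0.2],
])

```text
time_s: 1.6
tool_pos: [0.5257, 0.0517, 0.4043]
tool_rot: [180.0, 0.1, -23.8]
force: [-0.2, 0.0, -0.3]
grip_width: 0.0523
```

Run:
```python
from h import *
p,d,c,o=save('wrist'); print(o['tool_pos'],o['tool_rot'],o['qpos'],o['grip_width'],o['time_s'],c['T_tool_cam'])
cv2.imwrite('pics/w1.png',p[:,:,::-1])
p,d,c,o=save('top'); cv2.imwrite('pics/top1.png',p[:,:,::-1])
```

```text
[0.52569761 0.05173758 0.4043053 ] [ 1.79978852e+02  6.11823457e-02 -2.37760949e+01] [-35.22921245   3.26562015  27.95709211 101.33856517  -1.59214203
  75.84481511 -30.69559475] 0.052284442558249586 1.6 [[ 9.99998619e-01 -1.46209308e-03 -7.90486728e-04 -6.09263380e-04]
 [ 1.62074296e-03  9.63210948e-01  2.68741591e-01 -7.35366128e-02]
 [ 3.68480251e-04 -2.68742501e-01  9.63211987e-01  2.00048724e-02]
 [ 0.00000000e+00  0.00000000e+00  0.00000000e+00  1.00000000e+00]]
```

View pics/w1.png

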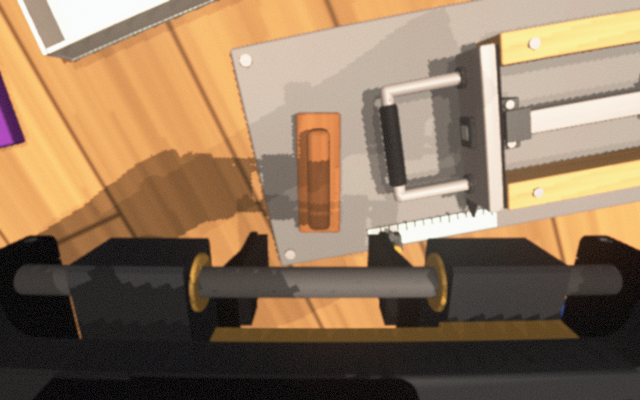

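The wrist view shows the brown wooden bar at (318,172), the sleeve at (393,145), the index partly hidden at about (393,237), and the tray corner at top left.

Run:
```python
from h import *
p,W=cloud('wrist'); hsv=cv2.cvtColor(p,cv2.COLOR_RGB2HSV)
for (u,v) in((318,150),(318,200),(305,125),(332,225),(393,145),(391,120),(397,170),(360,100),(470,130),(270,100)): print((u,v),W[v,u].round(4),hsv[v,u])
R=np.zeros((400,640),bool);R[105:240,290:345]=1
for lo,hi in((.024,.047),(.055,.09)):
    k=R&(W[...,2]>lo)&(W[...,2]<hi)&(hsv[...,0]<16); Q=W[k]; print(lo,len(Q),Q.mean(0),cv2.minAreaRect(Q[:,:2].astype(np.float32)*1000))
R[:]=0;R[95:190,375:412]=1
k=R&(hsv[...,2]<60)&(W[...,2]>.045);Q=W[k];print('sleeve',len(Q),Q.mean(0),cv2.minAreaRect(Q[:,:2].astype(np.float32)*1000),Q[:,2].max())
```

```text
(318, 150) [0.5385 0.083  0.071 ] [ 12 166 219]
(318, 200) [0.519  0.0387 0.0709] [ 12 157 161]
(305, 125) [0.5348 0.1075 0.0345] [ 12 159 236]
(332, 225) [ 0.5176 -0.0022  0.0371] [ 12 169 208]
(393, 145) [0.6058 0.0573 0.0611] [26 29 61]
(391, 120) [0.6122 0.0801 0.0618] [ 7 36 63]
(397, 170) [0.6007 0.0331 0.0621] [ 9 29 62]
(360, 100) [0.5979 0.1069 0.0136] [ 16  42 193]
(470, 130) [0.6768 0.0421 0.0655] [13 34 68]
(270, 100) [0.5106 0.1456 0.015 ] [ 14  42 215]
0.024 2914 [0.52962353 0.06285567 0.03494604] ((525.7955932617188, 54.352203369140625), (130.13201904296875, 46.167381286621094), 66.57916259765625)
0.055 2228 [0.52731069 0.05711405 0.06910863] ((526.2474975585938, 55.19091796875), (98.26113891601562, 21.65192222595215), 66.78826904296875)
sleeve 679 [0.60418921 0.0587907  0.05981374] ((605.6488037109375, 56.292198181152344), (75.13160705566406, 14.473772048950195), 76.75482940673828) 0.0630836234896251
```

Emit:
carry_out([
  [0,0.002,-0.03,0.4,-0.2],
  [0,0.002,-0.07,0.4,-0.2],
  [0,0.002,-0.11,0.4,-0.2],
  [0,0.002,-0.145,0.4,-0.2],
  [0,0.002,-0.17,0.4,-0.2],
  [0,0.002,-0.182,0.4,-0.2],
  [0,0.002,-0.182,0.4,-0.2],
  [0,0.002,-0.182,0.4,1],
  [0,0.002,-0.182,0.4,1],
  [0,0.002,-0.182,0.4,1],
  [0,0.002,-0.182,0.4,1],
  [0,0.002,-0.182,0.4,1],
], grip_force=25)

```text
time_s: 2.9
tool_pos: [0.5261, 0.0539, 0.2234]
tool_rot: [-180.0, -0.1, -23.3]
force: [0.6, 0.1, 3.7]
grip_width: 0.0218
```

Emit:
carry_out([
  [0,0,0.015,0,1],
  [0,0,0.04,0,1],
  [0,0,0.075,0,1],
  [0,0,0.11,0,1],
  [0,0.02,0.12,2,1],
  [-0.006,0.05,0.12,4,1],
  [-0.014,0.085,0.12,6,1],
  [-0.022,0.125,0.12,8,1],
  [-0.03,0.165,0.12,10,1],
  [-0.038,0.205,0.12,12,1],
  [-0.046,0.245,0.12,14,1],
  [-0.055,0.28,0.12,16,1],
  [-0.061,0.305,0.12,18,1],
  [-0.065,0.32,0.12,18.8,1],
  [-0.066,0.323,0.12,18.8,1],
  [-0.066,0.323,0.12,18.8,1],
])

```text
time_s: 4.5
tool_pos: [0.4603, 0.376, 0.3425]
tool_rot: [179.9, -0.0, -4.6]
force: [0.1, 0.1, -3.2]
grip_width: 0.0218
```

Run:
```python
from h import *
p,d,c,o=save('scene'); cv2.imwrite('pics/s2.png',p[:,:,::-1]); print(o['tool_pos'],o['grip_width'],o['time_s'])
p,d,c,o=save('wrist'); cv2.imwrite('pics/w2.png',p[:,:,::-1])
p,W=cloud('wrist')
for (u,v) in((318,150),(318,200)):print(W[v,u])
```

```text
[0.46025407 0.3759919  0.34252875] 0.021784591313124366 4.5
[0.46464134 0.4271398  0.1543029 ]
[0.46329455 0.41114858 0.18948801]
```

View pics/s2.png

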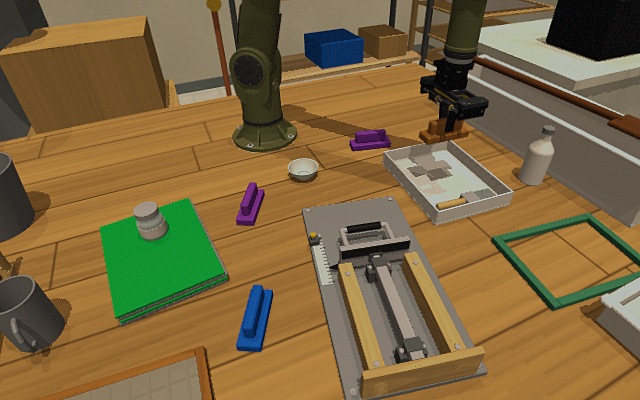

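View pics/w2.png

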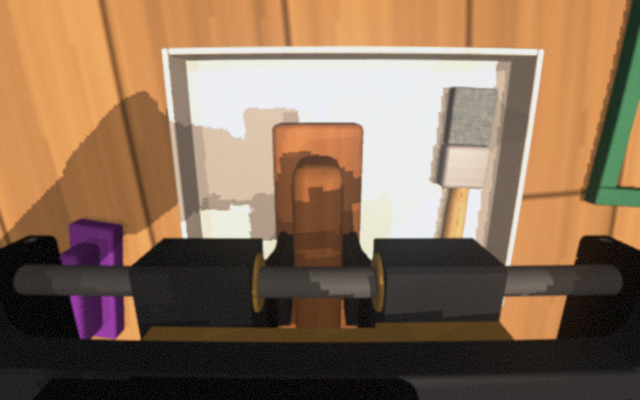

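The bar is held over the clear part of the tray, at wrist pixels (318,200). The brush is at (465,140), well away from it. I'll lower it slowly.

Emit:
carry_out([
  [0,0,-0.03,0,1],
  [0,0,-0.065,0,1],
  [0,0,-0.095,0,1],
  [0,0,-0.112,0,1],
  [0,0,-0.118,0,1],
  [0,0,-0.122,0,1],
  [0,0,-0.125,0,1],
  [0,0,-0.127,0,1],
  [0,0,-0.127,0,1],
])

```text
time_s: 5.5
tool_pos: [0.46, 0.3771, 0.2164]
tool_rot: [-180.0, -0.0, -4.5]
force: [0.4, -0.2, -3.2]
grip_width: 0.0223
```

Emit:
carry_out([
  [0,0,-0.001,0,1],
  [0,0,-0.002,0,1],
  [0,0,-0.003,0,1],
  [0,0,-0.0035,0,1],
  [0,0,-0.0035,0,1],
])

```text
time_s: 6.0
tool_pos: [0.46, 0.3771, 0.2134]
tool_rot: [-180.0, -0.0, -4.5]
force: [-2.7, -1.7, 5.2]
grip_width: 0.0218
```

Contact with the floor is felt at +5 N, so I'll release and back straight up.

Emit:
carry_out([
  [0,0,0,0,0.4],
  [0,0,0,0,0],
  [0,0,0,0,-0.2],
  [0,0,0,0,-0.2],
  [0,0,0.01,0,-0.2],
  [0,0,0.04,0,-0.2],
  [0,0,0.08,0,-0.2],
  [0,0,0.12,0,-0.2],
  [0,0,0.15,0,-0.2],
  [0,0,0.17,0,-0.2],
  [0,0,0.17,0,-0.2],
])

```text
time_s: 7.1
tool_pos: [0.4606, 0.3773, 0.3868]
tool_rot: [-179.7, -0.3, -4.5]
force: [1.0, 0.8, -0.1]
grip_width: 0.0521
```

Run:
```python
from h import *
p,d,c,o=save('wrist'); cv2.imwrite('pics/w3.png',p[:,:,::-1]); print(o['tool_pos'],o['grip_width'],o['time_s'])
p,W=cloud('wrist'); hsv=cv2.cvtColor(p,cv2.COLOR_RGB2HSV)
for lo,hi in((.018,.035),(.045,.08)):
    k=(W[...,2]>lo)&(W[...,2]<hi)&(hsv[...,0]<16)&(hsv[...,1]>120)&(abs(W[...,0]-.46)<.06)&(abs(W[...,1]-.377)<.09); Q=W[k]; print(lo,len(Q),Q.mean(0),Q[:,2].std(),cv2.minAreaRect(Q[:,:2].astype(np.float32)*1000))
# scene close-up of rest index
p,W=cloud('scene'); cr=p[210:290,290:420]; cv2.imwrite('pics/s3c.png',cv2.resize(cr[:,:,::-1],None,fx=6,fy=6,interpolation=cv2.INTER_CUBIC))
```

```text
[0.46060011 0.37733807 0.38683545] 0.05211457184403327 7.1
0.018 2479 [0.46065155 0.38710963 0.0250366 ] 0.0007604404025747829 ((458.861328125, 378.5042724609375), (126.57306671142578, 43.429718017578125), 85.3667984008789)
0.045 1991 [0.45911115 0.37635164 0.05928518] 0.001552433210940723 ((458.78277587890625, 377.7718811035156), (96.48662567138672, 21.789268493652344), 85.39588165283203)
```

View pics/w3.png

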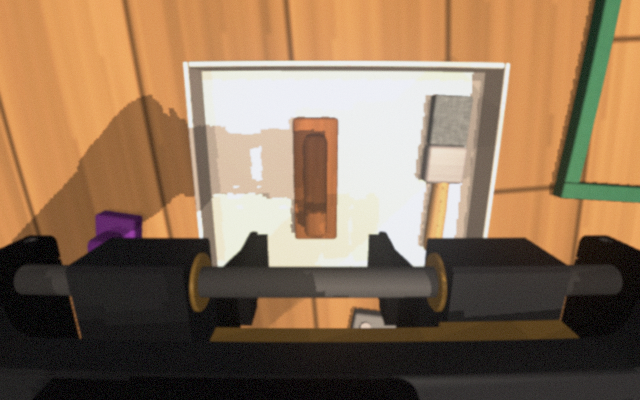

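View pics/s3c.png

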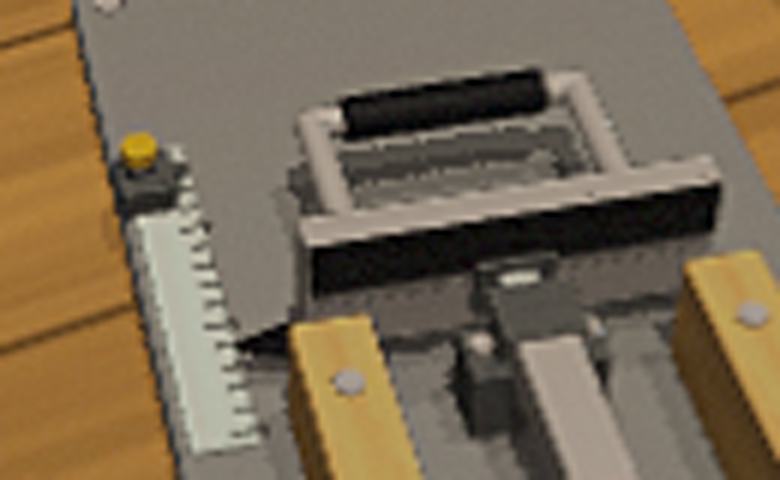

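The bar stands flat and free in the tray at (316,180); its base top and rail top match 25 and 60 mm. The enlarged scene crop shows the pointer at about (240,347) and the index clamp with its brass screw at about (140,165). I'll go over these for a close look.

Run:
```python
from h import *
pt=ray('scene',290+240/6,210+347/6,.031); ix=ray('scene',290+190/6,210+170/6,.031); print(pt,ix)
psi=np.radians(-13.1);e=np.array([np.cos(psi),np.sin(psi)]);n=np.array([-e[1],e[0]]);C=np.array([.7053,.0265])
for q in(pt,ix,np.array([.6055,.0565])): print((q[:2]-C)@e,(q[:2]-C)@n)
```

```text
[ 0.667188   -0.05667102  0.031     ] [ 0.57852724 -0.03704017  0.031     ]
-0.018269347825933598 -0.08964471156469449
-0.10907215793245653 -0.09061980536623536
-0.104002340757555 0.006599478536173421
```

Emit:
carry_out([
  [0.01,-0.025,0,-1,-0.2],
  [0.026,-0.065,0,-2,-0.2],
  [0.043,-0.108,0,-3,-0.2],
  [0.06,-0.151,0,-4,-0.2],
  [0.077,-0.194,0,-5,-0.2],
  [0.094,-0.237,0,-6,-0.2],
  [0.111,-0.28,0,-7,-0.2],
  [0.127,-0.323,0,-8,-0.2],
  [0.143,-0.366,0,-8.6,-0.2],
  [0.153,-0.4,0,-8.6,-0.2],
  [0.16,-0.422,0,-8.6,-0.2],
  [0.16,-0.422,0,-8.6,-0.2],
  [0.16,-0.422,0,-8.6,-0.2],
])

```text
time_s: 8.45
tool_pos: [0.6192, -0.0459, 0.3808]
tool_rot: [180.0, 0.1, -13.3]
force: [0.2, -0.0, -0.2]
grip_width: 0.0524
```

Run:
```python
from h import *
p,d,c,o=save('wrist'); cv2.imwrite('pics/w4.png',p[:,:,::-1]); print(o['tool_pos'],o['tool_rot'],o['time_s'])
cv2.imwrite('pics/w4c.png',cv2.resize(p[100:250,210:410,::-1],None,fx=4,fy=4,interpolation=cv2.INTER_CUBIC))
```

```text
[ 0.61923113 -0.04589019  0.38083035] [ 1.79964352e+02  1.46799123e-01 -1.32541609e+01] 8.45
```

View pics/w4.png

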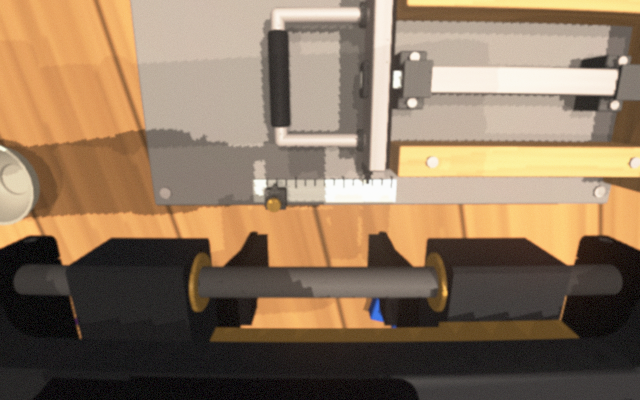

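View pics/w4c.png

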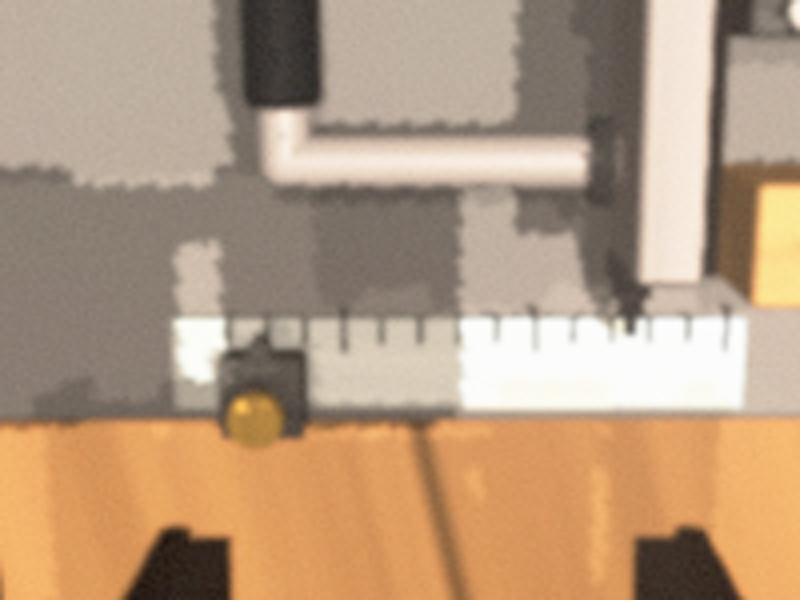

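```bash
cat >> h.py <<'E'
def wray(u,v,z,pk=None):
    from scipy.spatial.transform import Rotation as R
    p,d,c,o=pk or load('wrist'); Tt=np.eye(4);Tt[:3,:3]=R.from_euler('xyz',o['tool_rot'],degrees=True).as_matrix();Tt[:3,3]=o['tool_pos'];T=Tt@c['T_tool_cam']
    x=cv2.undistortPoints(np.array([[[float(u),float(v)]]]),c['K'],np.array([c['k1'],0,0,0,0.])).ravel()
    r=T[:3,:3]@np.array([x[0],x[1],1]); q=T[:3,3]; return q+r*(z-q[2])/r[2]
psi=np.radians(-13.1);E_=np.array([np.cos(psi),np.sin(psi)]);N_=np.array([-E_[1],E_[0]])
E
python3 - <<'E'
from h import *
p,W=cloud('wrist')
print('yaw edges',[ (lambda a,b:np.degrees(np.arctan2((b-a)[1],(b-a)[0])))(wray(153,205,.015),wray(609,205,.015))])
# screws
a=wray(165,192,.017);b=wray(600,192,.017);print('screws',np.degrees(np.arctan2((b-a)[1],(b-a)[0])),np.linalg.norm(b-a))
P=wray(367.5,181.25,.031);
for z in(.024,.031): 
    I=wray(275.75,183.75,z); print(z,P,I,(P-I)[:2]@E_,(P-I)[:2]@N_)
for s,u,v in(('idx',276,184),('idx',275,187),('blk',270,193),('brass',274,204),('ptr',367,178),('ptr',366,175),('scale',340,192),('sleeve',280,80)): print(s,W[v,u].round(4))
a=wray(210+344/4,182,.019);b=wray(210+727/4,182,.019);print('10 ticks',np.linalg.norm(a-b))
hsv=cv2.cvtColor(p,cv2.COLOR_RGB2HSV);R=np.zeros((400,640),bool);R[25:130,262:298]=1
Q=W[R&(hsv[...,2]<75)&(W[...,2]>.045)];print('sleeve',len(Q),Q.mean(0),cv2.minAreaRect(Q[:,:2].astype(np.float32)*1000))
E
```

```text
yaw edges [np.float64(-13.310273913169958)]
screws -13.27587223297899 0.4704591408000112
0.024 [ 0.66634946 -0.05662563  0.031     ] [ 0.57462429 -0.03924029  0.024     ] 0.09327851150340752 0.0038567277239409856
0.031 [ 0.66634946 -0.05662563  0.031     ] [ 0.57589097 -0.03788625  0.031     ] 0.09235169072363848 0.0022508337835831643
idx [ 0.5739 -0.0406  0.0188]
idx [ 0.5744 -0.0408  0.0316]
blk [ 0.5683 -0.0452  0.034 ]
brass [ 0.5717 -0.054   0.0467]
ptr [ 0.6663 -0.0527  0.0332]
ptr [ 0.6659 -0.0495  0.0331]
scale [ 0.6371 -0.0648  0.0172]
sleeve [0.6085 0.0542 0.0619]
10 ticks 0.099881393682421
sleeve 1780 [0.60760196 0.05600864 0.06023101] ((606.6105346679688, 54.93293762207031), (77.46305084228516, 16.76949119567871), 76.78855895996094)
```

Emit:
carry_out([
  [-0.004,0.03,0,0,-0.2],
  [-0.009,0.07,0,0,-0.2],
  [-0.013,0.101,0,0,-0.2],
  [-0.013,0.101,-0.02,0,-0.2],
  [-0.013,0.101,-0.06,0,-0.2],
  [-0.013,0.101,-0.1,0,-0.2],
  [-0.013,0.101,-0.13,0,-0.2],
  [-0.013,0.101,-0.15,0,-0.2],
  [-0.013,0.101,-0.16,0,-0.2],
  [-0.013,0.101,-0.164,0,-0.2],
  [-0.013,0.101,-0.164,0,-0.2],
], grip_force=30)

```text
time_s: 9.6
tool_pos: [0.6068, 0.0567, 0.2186]
tool_rot: [-180.0, -0.0, -13.1]
force: [0.1, 0.2, -0.1]
grip_width: 0.0524
```

Run:
```python
from h import *
p,d,c,o=save('scene'); print(o['tool_pos'],o['tool_rot'],o['force'])
cv2.imwrite('pics/s5c.png',cv2.resize(p[150:300,270:470,::-1],None,fx=4,fy=4,interpolation=cv2.INTER_CUBIC))
```

```text
[0.60681089 0.05669372 0.21855292] [-1.79982635e+02 -1.05246705e-02 -1.30688925e+01] [ 0.09123259  0.22312348 -0.0953985 ]
```

View pics/s5c.png

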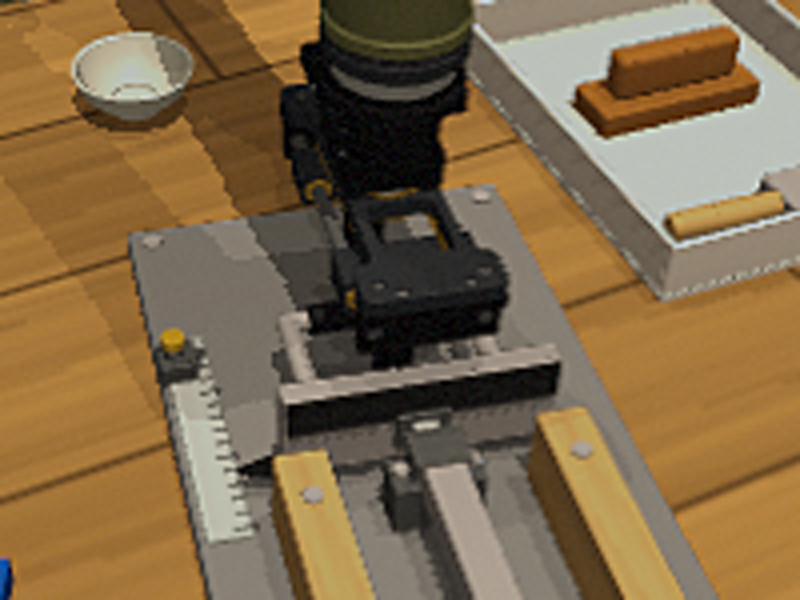

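The fingers straddle the sleeve, with one finger behind it at (395,350). Pointer and index are still visible at (243,470) and (200,365), and the bar stands flat in the tray. I'll lower 1.5 mm and grip.

Emit:
carry_out([
  [0,0,-0.001,0,1],
  [0,0,-0.001,0,1],
  [0,0,-0.001,0,1],
  [0,0,-0.001,0,1],
  [0,0,-0.001,0,1],
  [0,0,-0.001,0,1],
])

```text
time_s: 10.25
tool_pos: [0.6074, 0.0558, 0.2175]
tool_rot: [-180.0, -0.1, -13.1]
force: [2.3, 0.5, -1.6]
grip_width: 0.017
```

Emit:
carry_out([
  [-0.005,0.0012,-0.001,0,1],
  [-0.012,0.0028,-0.001,0,1],
  [-0.02,0.0047,-0.001,0,1],
  [-0.028,0.0066,-0.001,0,1],
  [-0.036,0.0085,-0.001,0,1],
  [-0.044,0.0103,-0.001,0,1],
  [-0.052,0.0122,-0.001,0,1],
  [-0.06,0.0141,-0.001,0,1],
  [-0.067,0.0157,-0.001,0,1],
  [-0.074,0.0174,-0.001,0,1],
  [-0.08,0.0188,-0.001,0,1],
  [-0.0828,0.0194,-0.001,0,1],
  [-0.0828,0.0194,-0.001,0,1],
  [-0.0828,0.0194,-0.001,0,1],
])

```text
time_s: 11.65
tool_pos: [0.5264, 0.0743, 0.2174]
tool_rot: [-179.9, -0.5, -13.2]
force: [8.6, -2.4, -4.5]
grip_width: 0.0174
```

Run:
```python
from h import *
for n in('scene','top','wrist'):
    p,d,c,o=save(n)
    s=dict(scene=(slice(200,300),slice(290,420)),top=(slice(140,240),slice(250,380)),wrist=(slice(0,400),slice(0,640)))[n]
    f=1 if n=='wrist' else 6
    cv2.imwrite(f'pics/{n}6.png',cv2.resize(p[s][:,:,::-1],None,fx=f,fy=f,interpolation=cv2.INTER_CUBIC))
q=o['tool_pos'];print(q,o['tool_rot'],o['force'],o['grip_width'],(q[:2]-[.6074,.0558])@E_)
```

```text
[0.52647436 0.07433167 0.21745571] [-179.94090123   -0.50017292  -13.18081598] [ 8.96243944 -3.467624   -3.82741882] 0.01714606194892174 -0.0830198604841421
```

View pics/scene6.png

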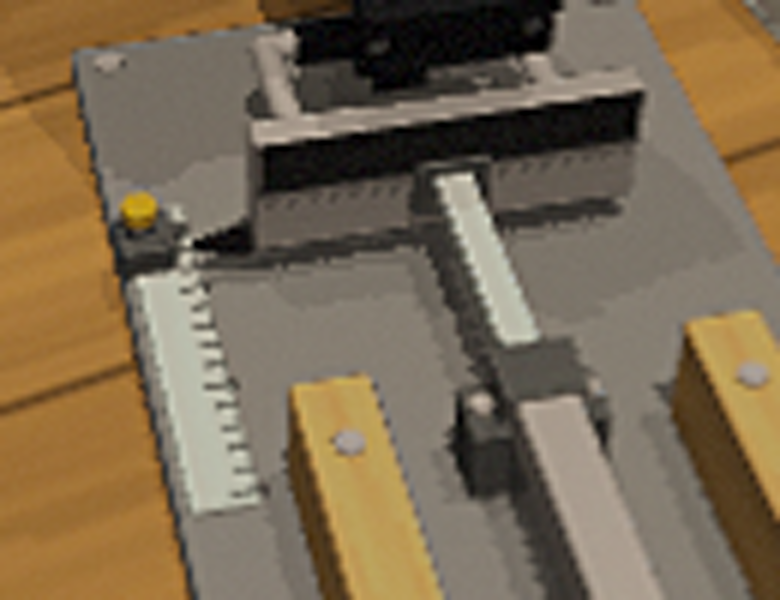

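View pics/top6.png

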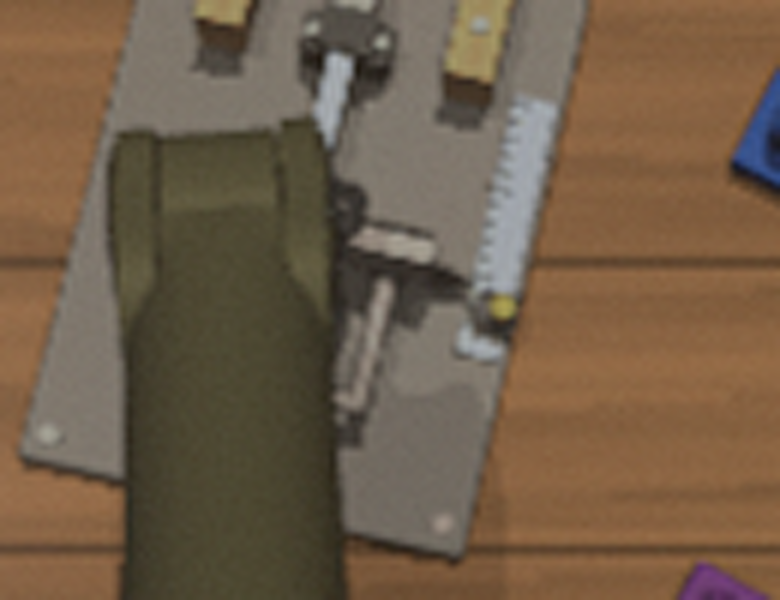

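View pics/wrist6.png

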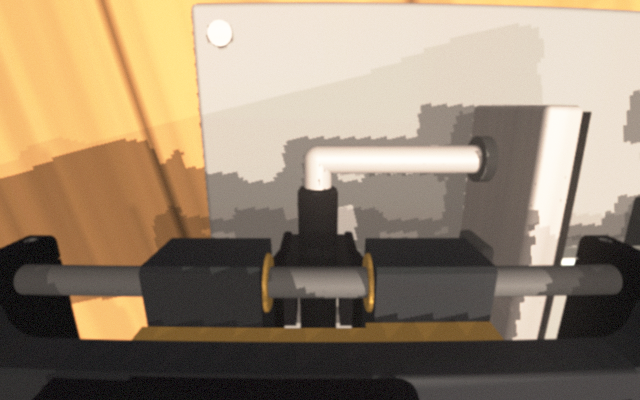

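Run:
```python
from h import *
a=ray('scene',330.0,210+347/6,.031);b=ray('scene',290+190/6,200+243/6,.031); I=np.array([.5759,-.0379])
P0=np.array([.66635,-.0566])
print((a-b)[:2]@E_,(a-b)[:2]@N_,'pointer-index scene/wrist mix',(b[:2]-I)@E_)
print('expected index pixel scene',proj('scene',[*I,.031]), 'pointer home pix',proj('scene',[*P0,.031]),'ptr target',proj('scene',[*(P0-.0923*E_),.031]))
p=load('scene')[0];cv2.imwrite('pics/s6z.png',cv2.resize(p[220:255,300:350,::-1],None,fx=15,fy=15,interpolation=cv2.INTER_CUBIC))
p=load('top')[0];cv2.imwrite('pics/t6z.png',cv2.resize(p[175:205,315:345,::-1],None,fx=18,fy=18,interpolation=cv2.INTER_CUBIC))
a=ray('top',315+280/18,188,.031)
```

```text
0.08390271661142355 0.0022634898822558383 pointer-index scene/wrist mix 0.00926408152961875
expected index pixel scene [320.86591065 237.71719842] pointer home pix [329.86538697 267.54859265] ptr target [321.84577554 237.58108412]
```

View pics/s6z.png

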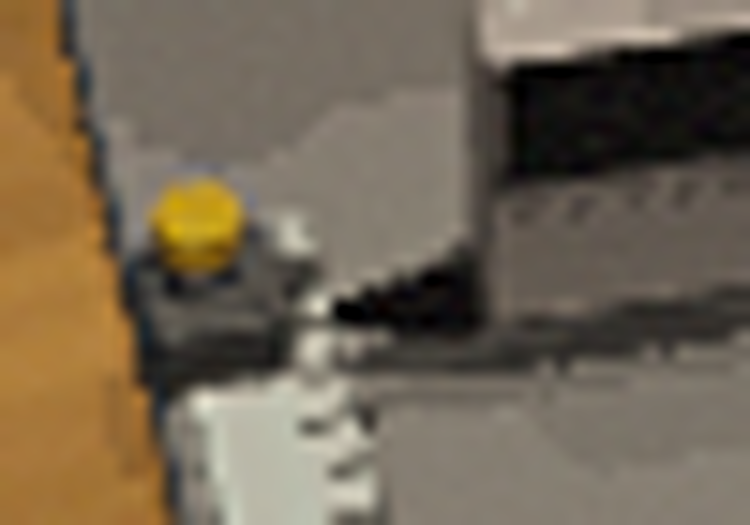

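View pics/t6z.png

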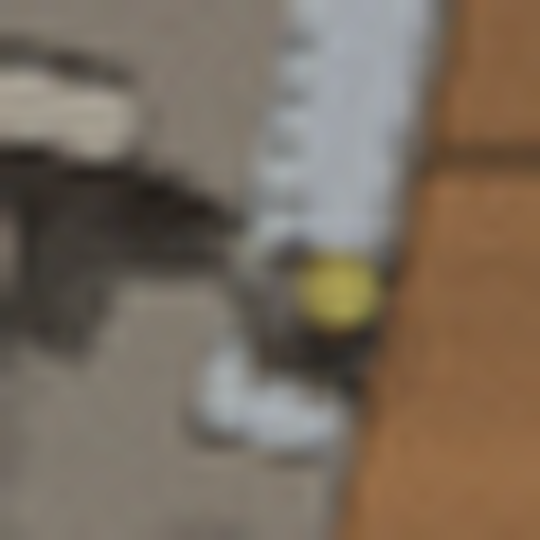

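Emit:
carry_out([
  [-0.003,0.0007,0,0,1],
  [-0.006,0.0014,0,0,1],
  [-0.0085,0.002,0,0,1],
  [-0.0085,0.002,0,0,1],
  [-0.0085,0.002,0,0,1],
])

```text
time_s: 12.3
tool_pos: [0.5181, 0.0763, 0.2174]
tool_rot: [-179.9, -0.5, -13.2]
force: [9.6, -1.9, -5.0]
grip_width: 0.0172
```

Run:
```python
from h import *
for n in('top','scene'):
    p,d,c,o=save(n)
    s=dict(scene=(slice(220,255),slice(300,350)),top=(slice(175,205),slice(310,345)))[n]
    cv2.imwrite(f'pics/{n}7.png',cv2.resize(p[s][:,:,::-1],None,fx=15,fy=15,interpolation=cv2.INTER_CUBIC))
q=o['tool_pos'];print(q,o['tool_rot'],o['force'],o['grip_width'],(q[:2]-[.6074,.0558])@E_,o['joint_velocities'].round(2))
```

```text
[0.51812529 0.0762392  0.21742974] [-179.9384777    -0.52956076  -13.18900907] [10.42971552 -2.42208009 -4.84052279] 0.01719539891842 -0.09158399125913137 [ 0.04  0.07 -0.13  0.01 -0.02 -0.02 -0.  ]
```

View pics/scene7.png

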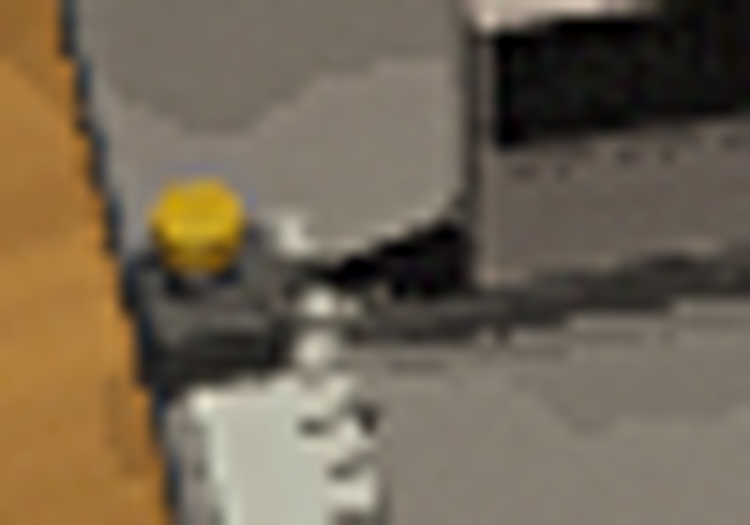

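View pics/top7.png

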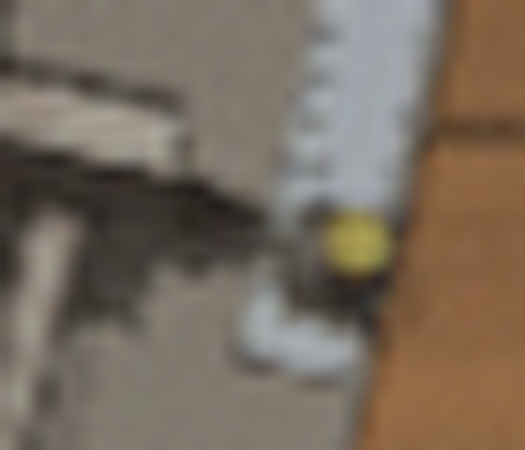

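Run:
```python
from h import *
b=ray('scene',300+332/15,220+272/15,.031);a=ray('scene',330.0,210+347/6,.031)
print('draw',(a-b)[:2]@E_,'ptr-idx',(b[:2]-np.array([.5759,-.0379]))@E_)
p,d,c,o=load('scene');cv2.imwrite('pics/s8.png',p[:,:,::-1])
p,W=cloud('scene');hsv=cv2.cvtColor(p,cv2.COLOR_RGB2HSV)
for lo,hi in((.019,.03),(.053,.08)):
    k=(W[...,2]>lo)&(W[...,2]<hi)&(hsv[...,0]<16)&(hsv[...,1]>120)&(abs(W[...,0]-.46)<.06)&(abs(W[...,1]-.377)<.09); Q=W[k]; print(len(Q),Q.mean(0),Q[:,2].std())
```

```text
draw 0.09121942051750119 ptr-idx 0.0019473776235410948
238 [0.4713955  0.36524593 0.0247534 ] 0.002418609422409692
136 [0.46402913 0.37226008 0.05828121] 0.0025178427772440865
```

View pics/s8.png

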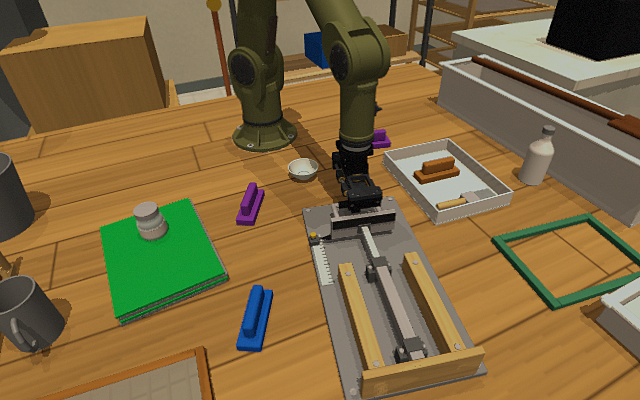

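Every estimate says the pointer is 1 to 2.5 mm short, so I'll draw it 1.5 mm further and let it settle.

Emit:
carry_out([
  [-0.001,0.0002,0,0,1],
  [-0.0015,0.0003,0,0,1],
  [-0.0015,0.0003,0,0,1],
  [-0.0015,0.0003,0,0,1],
  [-0.0015,0.0003,0,0,1],
  [-0.0015,0.0003,0,0,1],
  [-0.0015,0.0003,0,0,1],
])

```text
time_s: 13.1
tool_pos: [0.5169, 0.0765, 0.2175]
tool_rot: [-179.9, -0.6, -13.2]
force: [11.4, -3.2, -6.2]
grip_width: 0.0167
```

Run:
```python
from h import *
p,d,c,o=save('scene')
cv2.imwrite('pics/s9.png',cv2.resize(p[220:255,300:350,::-1],None,fx=15,fy=15,interpolation=cv2.INTER_CUBIC))
o=env.get_obs();q=o['tool_pos'];print(q,o['force'],o['grip_width'],(q[:2]-[.6074,.0558])@E_,o['joint_velocities'].round(2),o['time_s'])
```

```text
[0.51693217 0.07650456 0.21745929] [11.38361976 -3.04953612 -5.94376214] 0.017344653826953153 -0.09280620788459715 [-0.02 -0.03  0.11  0.03 -0.06  0.05  0.03] 13.15
```

View pics/s9.png

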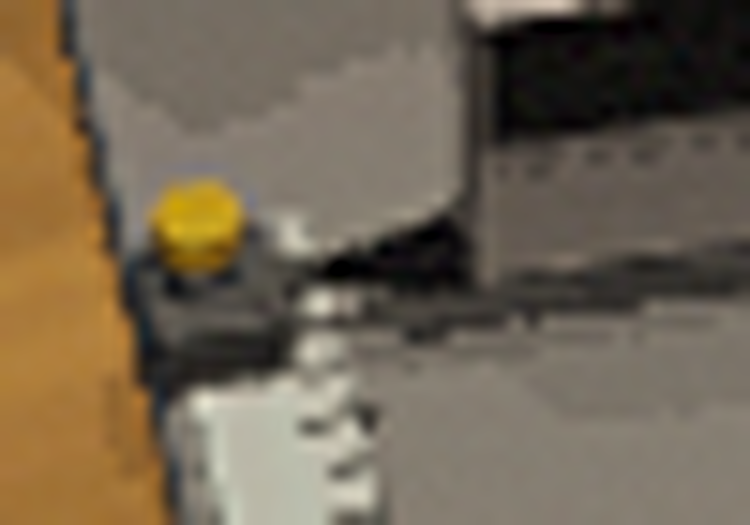

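The pointer tip now meets the index tip at about (318,268), and the arm is still. I'll hand it in.

```bash
python3 -c "
from cell import env
print(env.sign_off())"
```

```text
the job is handed in; nothing more can be done
None
```

I lifted the brown press bar out of the runway and set it down in the clear part of the tool tray. I then gripped the bow handle, drew the rod out about 92–93 mm and handed in at 13.15 s while still holding it. Sign-off reported no verdict.

- **Press bar:** the wrist camera showed it flat and free about 30 mm from the tray's centre, with its surfaces at 25 and 60 mm as they should be.
- **Pointer and index:** in the last scene picture the tips meet. I had measured the gap at home as 92.3 mm.
- **Disagreement:** before the last 1.5 mm nudge, the top and scene views put the pointer 1–2.5 mm short, while the tool's own travel put it under 1 mm short. All of that is inside the 6 mm tolerance.
- **Hold:** the wrist force is about 12 N along the rod, close to the expected spring pull. The sleeve is held at 17 mm opening with a 30 N grip, and joint speeds are near zero.
- **Other things on the bench:** I saw nothing else moved in the scene picture taken just before the last nudge, but I did not measure each one.

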